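# Separate two nested mount cups and sort them by size

## Task

Two steel mount cups of different size are stuck one inside the other on the bench. Pull the small one out of the large one and stand each upright on the floor of the tray that shows a fixed sample of its own size. Keep both cups upright and set them down rather than dropping them.

Things in the scene. Friction and masses are not known exactly. Their poses are not given: they have to be found in the camera images.
- small_cup: Loose small steel cup, round, open top: outside diameter 46 mm, height 52, wall 5, 0.14-0.26 kg. Origin: centre of underside, z up its axis. At the start it stands in the large cup, its underside 28 mm above the large one's, its top 25 mm sticking out over the rim. Three sprung rubber lips hold it: about 3 N plus its weight draws it straight up; clear after 27 mm.
- large_cup: Loose large steel cup, round, open top: outside diameter 62 mm, height 55, wall 6, inner floor 28 mm above underside, 0.65-0.83 kg. Origin: centre of underside, z up its axis. Stands on the bench with the small cup in it; heavy enough to stay down when the small one is drawn straight up. Its rubber lips lie inside the rim and do not stand above or outside it.
- tray_small: Fixed open grey plastic tray, 240 (x) x 180 (y) x 25 mm high, walls and floor 5 mm. Origin: centre of underside; z up, x along its length, away from the robot (yaw within 12 degrees). A sample small cup is fixed upright in it, axis at x +65 mm, y 0, rim 57 mm above the bench; the -x half is empty, middle near x -50 mm. The trays, alike but for the sample, may be on either side.
- tray_large: Fixed open grey plastic tray, 240 (x) x 180 (y) x 25 mm high, walls and floor 5 mm. Origin: centre of underside; z up, x along its length, away from the robot (yaw within 12 degrees). A sample large cup is fixed upright in it, axis at x +65 mm, y 0, rim 60 mm above the bench; the -x half is empty, middle near x -50 mm. The trays, alike but for the sample, may be on either side.
Things that resemble listed ones, but are neither listed nor needed, are in the scene too. Leave any green or orange look-alike of the small_cup alone.

How it is judged:
On the way:
1. the small cup is out of the large one (distance between small_cup and large_cup above 0.07 m), for 0.1 s.
At the end, for the whole second after the job is handed in: The small cup stands on the floor of the tray with the small sample and the large cup on the floor of the tray with the large sample, anywhere within the walls: underside within 6 mm of the tray's floor, upright within about 10 degrees, at rest (z of small_cup in the frame of tray_small between 0 and 0.011 m and x of small_cup in the frame of tray_small between -0.115 and 0.115 m and y of small_cup in the frame of tray_small between -0.085 and 0.085 m and angle between each of small_cup, large_cup's own z axis and vertical below 0.17 rad and linear speed of each of small_cup, large_cup below 0.02 m/s and z of large_cup in the frame of tray_large between 0 and 0.011 m and x of large_cup in the frame of tray_large between -0.115 and 0.115 m and y of large_cup in the frame of tray_large between -0.085 and 0.085 m); the robot touches nothing.
It fails at once if a cup is tipped by more than about 35 degrees (angle between any of small_cup, large_cup's own z axis and vertical above 0.6 rad).
It fails at once if a cup is dropped: it falls, out of the fingers, faster than 0.6 m/s (from about 20 mm or more) ((contact force between the fingers and small_cup below 0.01 N and linear speed of small_cup above 0.6 m/s) or (contact force between the fingers and large_cup below 0.01 N and linear speed of large_cup above 0.6 m/s)).
It also fails if it takes over 58 s, if anything falls off the work surface, if the arm or the gripper's body presses on something with over 40 N, if the wrist force passes 120 N, or if a joint passes its speed limit or range.

## Robot

A 7-joint arm with a two-finger parallel gripper is mounted at the origin on the work surface. World frame = base frame: x ahead of the robot, y to its left, z up, the work surface at z = 0. Lengths are in m, angles in rad, forces in N, time in s.
With the tool pointing down it reaches from about 0.35 to 0.9 m from the base axis. Payload 8.1 kg.
Tool frame: the origin (TCP) lies midway between the tips of the shut fingers; the grasp point (between the pads) lies 19 mm behind it; z points along the fingers, y is the line along which they close (so a half turn about z gives the same grasp; the last joint's range is limited). The gripper opens to 92 mm and grips with 3 to 60 N. Pads are 19 mm wide; open, the fingers measure 130 mm over their backs; the gripper's body (75 mm by 190 mm) begins 47 mm behind the grasp point.
Start: joints at [1.151, 0.434, 0.025, 1.573, -0.012, 1.134, -0.075], TCP at [0.195, -0.594, 0.227] pointing down, gripper open.
Joint ranges: [-2.62, 2.62], [-0.44, 2.09], [-1.27, 1.32], [0.08, 2.57], [-1.32, 4.46], [0.12, 2], [-2.74, 2.74]. Speed limits (rad/s): [2.22, 2.22, 3.01, 3.01, 3.14, 3.14, 3.14].

## Interface

Orientations are given as a rotation vector (axis times angle).
In Python, from cell import arm gives the robot as it stands.
- The arm moves only by the tool carry_out, never from a script. Its arguments are lists of equal length, an entry for each row: "claw": the finger opening in cm, from 0 to 9.18; "delta_pos": the shift along the tool's x, y, z in cm, a list of three; "angular": the turn, a rotation vector about the tool's x, y, z in rad, a list of three. In form: {"claw": [claw, ...], "delta_pos": [[dx, dy, dz], ...], "angular": [[ax, ay, az], ...]}. A call has 1 to 20 rows; each row shifts and turns the commanded pose from where the row before left it, along the tool's axes as they then stand; what a row does not reach is not made up. A row lasts 1/10 s, in which the tool goes at most 50 mm and 8.59 degrees, less where a joint would pass 70% of its speed; a pose out of reach is approached as far as the arm can. A call with a gripper value outside its range is refused whole. The fingers move at their own pace and stop on an object; "force" is the grip in N (left out, the last holds). Time passes only in rows, so rows that do not move let the fingers close. It gives the time, the measured TCP pose, the force, the opening and the grip force at its end, in the units of the state.
- arm.observe(): the state, without advancing time (a new reading comes with each control period).
- arm.get_image(name): name is "side" or "top" or "wrist"; returns a dict with "frame" (420x560x3 uint8, red, green, blue), "mtx" (3x3 intrinsics, pixels), "dist" ([k1, k2, p1, p2, k3] as OpenCV has them; the pictures are not rectified), "T" (4x4, takes a point from camera to world coordinates). Camera axes: x right, y down, z forward; pixel columns grow to the right and rows downward; lengths in m; the calibration is good to about 2 mm. A picture is of the moment at which its call begins. There is no depth.
- arm.sign_off(): hands the job in; it is judged then, once.
Trained networks look in a picture, given as the dict that the camera call returned (one of the last four; its "shot" number tells which), for a name from the list of things; names that differ only in an ending like _2 or _b are one class to them, and where a whole thing is asked for, a point or a joint stands for the part that bears it (a point fixed in the world has none). Each returns a list of dicts, best first, with "conf" (0 to 1); they miss things now and then, are a little off and sometimes report something else, mostly with a low value. They report only what shows in the picture. A call takes as long as a camera call. They do not tell look-alikes from the thing itself.
- arm.look_for(label, picture): "centre" ([column, row] as shares, 0 to 1, of the picture: columns of its width, rows of its height, amid what is visible of it).
- arm.trace(label, picture): "region" (420x560 bool, what is visible of it) and "centre" ([column, row] as shares, 0 to 1, of the picture: columns of its width, rows of its height, amid what is visible of it).
- arm.place_of(label, picture): "centre" ([column, row] as shares, 0 to 1, of the picture: columns of its width, rows of its height: a listed point, or the origin of a listed thing).
The state is a dict: "clock": time; "joints": joint angles; "dq": joint speeds; "joint_efforts": joint torques, N m; "position": TCP position; "ee_rot": TCP orientation; "force": force on the tool from outside, world axes, zero at the start; "ft_torque": the same for the moment, N m; "width": opening from 0.0 (shut) to 1.0 (fully open); "gripper_force": force on a finger pad.
Only numpy, scipy, OpenCV 4.12 (cv2) and the standard library are available. Lean on these libraries where they do the work, as an engineer would, in place of code of your own. Each camera call takes 0.05 s, during which the arm holds its last target. There are 200 camera calls.

## Working session

There is one attempt and no reset: what is moved stays moved. The work goes in short steps, Python scripts to look and compute and a tool call to move; the robot and the scene stay as the last step left them, time stands still between calls to the robot, and variables do not carry over. Pictures are saved under pics/ and viewed, at most 10 in all, crops included, and the job is handed in when it is done.

Besides the shell and the picture viewer there is one more tool, called after "Emit:" by a JSON object that holds its "name" and its "arguments". carry_out: Moves the arm, as the interface text tells. Its arguments: {"type":"object","properties":{"claw":{"type":"array","items":{"type":"number"}},"delta_pos":{"type":"array","items":{"type":"array","items":{"type":"number"}}},"angular":{"type":"array","items":{"type":"array","items":{"type":"number"}}},"force":{"type":"number"}},"required":["claw","delta_pos","angular"]}

```bash
mkdir -p pics; python3 - <<'E'
from cell import arm
import cv2,numpy as np
s=arm.observe();print(s)
ims=[]
for n in ("side","top"):
    p=arm.get_image(n);cv2.imwrite(f"pics/{n}0.png",p["frame"][:,:,::-1]);
    print(n,p["mtx"].tolist(),p["T"].round(3).tolist(),p["dist"])
    for l in("small_cup","large_cup","tray_small","tray_large"):
        print(l,[(round(d["conf"],2),(np.array(d["centre"])*[560,420]).round(1).tolist()) for d in arm.place_of(l,p)])
E
```

```text
{'clock': 0.0, 'joints': array([ 1.15141048,  0.4352204 ,  0.0249965 ,  1.57408257, -0.01156713,
        1.13401054, -0.0751063 ]), 'dq': array([-4.71735257e-04,  7.21692666e-04, -1.23813669e-03, -4.86545285e-04,
        8.66802218e-05,  1.58455860e-04,  5.20595828e-04]), 'joint_efforts': array([-1.11258338e-03, -6.67852020e+01,  9.84488502e-01, -3.14460933e+01,
       -6.05625822e-02,  4.29718033e-02,  1.52603475e-04]), 'position': array([ 0.19446028, -0.59344402,  0.22595249]), 'ee_rot': array([-3.10078817e+00, -4.95159313e-01,  6.70695775e-04]), 'force': array([-0.31928242,  0.25799694, -0.27178223]), 'ft_torque': array([-0.00841438,  0.03781334,  0.00250599]), 'gripper_force': 0.0, 'width': 0.996123238223405}
side [[464.70182739199345, 0.0, 285.9289254398925], [0.0, 464.70182739199345, 205.23103603721327], [0.0, 0.0, 1.0]] [[-0.994, -0.064, 0.089, 0.403], [-0.109, 0.678, -0.727, 0.718], [-0.014, -0.732, -0.681, 0.739], [0.0, 0.0, 0.0, 1.0]] [-0.00914007  0.          0.          0.          0.        ]
small_cup [(0.9, [322.2, 252.4]), (0.89, [289.3, 190.0]), (0.83, [266.9, 207.5]), (0.59, [302.2, 209.7])]
large_cup [(0.76, [304.7, 218.4])]
tray_small [(0.86, [245.8, 346.1])]
tray_large [(0.77, [290.3, 149.8])]
top [[430.51240900958317, 0.0, 278.1800462505352], [0.0, 430.51240900958317, 202.53146619749543], [0.0, 0.0, 1.0]] [[0.006, -0.991, 0.134, 0.382], [-1.0, -0.007, -0.004, 0.006], [0.005, -0.134, -0.991, 0.943], [0.0, 0.0, 0.0, 1.0]] [0.01544798 0.         0.         0.         0.        ]
small_cup [(0.97, [246.3, 248.2]), (0.95, [293.7, 229.1]), (0.8, [299.7, 183.0]), (0.74, [334.1, 207.2])]
large_cup [(0.82, [288.5, 228.1])]
tray_small [(0.84, [144.2, 193.3]), (0.5, [289.8, 226.5])]
tray_large [(0.9, [409.7, 199.5])]
```

View pics/top0.png

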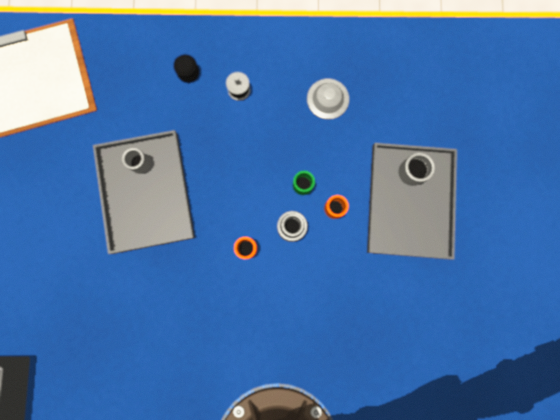

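View pics/side0.png

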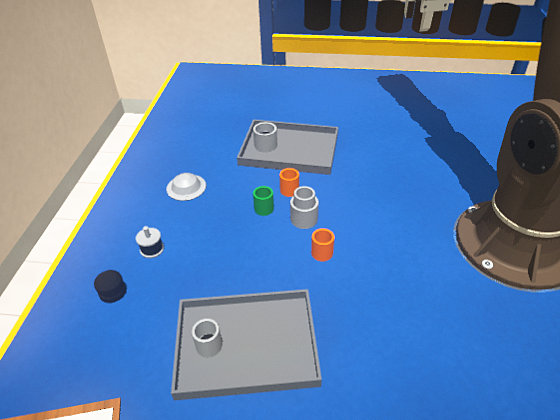

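The top view shows the nested cups at (292,226), with orange look-alikes at (246,248) and (337,206) and a green one at (304,182). The left tray holds the small sample at (133,159); the right tray holds the large sample at (419,168). The side view agrees, with the nest at (304,205).

```bash
cat > h.py <<'E'
from cell import arm
import cv2,numpy as np
def world(p,uv,z):
    """pixels -> world points on the plane at height z"""
    n=cv2.undistortPoints(np.float64(uv).reshape(-1,1,2),p["mtx"],p["dist"]).reshape(-1,2)
    d=np.c_[n,np.ones(len(n))]@p["T"][:3,:3].T; o=p["T"][:3,3]
    return o+d*((z-o[2])/d[:,2])[:,None]
def circ(p,mask,z):
    """centre, diameter of the outline of a mask seen on plane z"""
    c=max(cv2.findContours(mask.astype(np.uint8),0,1)[0],key=cv2.contourArea)
    w=world(p,c.reshape(-1,2),z)[:,:2].astype(np.float32)
    (x,y),r=cv2.minEnclosingCircle(w*1000)
    return round(x),round(y),round(2*r)
E
python3 - <<'E'
from h import *
for n in("top","side"):
    p=arm.get_image(n)
    for l,z in(("small_cup",.08),("large_cup",.055)):
        for d in arm.trace(l,p):
            m=d["region"];print(n,l,round(d["conf"],2),(np.array(d["centre"])*[560,420]).round(),p["frame"][m].mean(0).round(),circ(p,m,z))
    for l in("tray_small","tray_large"):
        for d in arm.trace(l,p):
            if d["conf"]<.4: continue
            c=max(cv2.findContours(d["region"].astype(np.uint8),0,1)[0],key=cv2.contourArea)
            w=world(p,c.reshape(-1,2),.025)[:,:2]
            print(n,l,d["conf"],cv2.minAreaRect((w*1000).astype(np.float32)))
    for l,z in(("small_cup",.028),("large_cup",0)):
        for d in arm.place_of(l,p): print(l,d["conf"],world(p,np.array(d["centre"])*[560,420],z).round(3))
E
```

```text
top small_cup 0.82 [298. 180.] [ 34. 102.  51.] (541, -49, 50)
top small_cup 0.6 [248. 246.] [149.  80.  35.] (408, 67, 46)
top small_cup 0.58 [292. 225.] [104. 102.  96.] (453, -26, 44)
top large_cup 0.61 [285. 235.] [186. 186. 180.] (454, -26, 64)
top tray_small 0.7 ((528.9764404296875, 292.7806396484375), (244.33963012695312, 187.20077514648438), 11.57387924194336)
top tray_large 0.58 ((515.789306640625, -286.33026123046875), (188.1881866455078, 242.32725524902344), 85.748046875)
small_cup 0.98 [[ 0.494 -0.114  0.028]]
small_cup 0.72 [[ 0.449 -0.027  0.028]]
small_cup 0.68 [[ 0.543 -0.043  0.028]]
small_cup 0.61 [[0.408 0.066 0.028]]
large_cup 0.57 [[ 0.457 -0.03   0.   ]]
side small_cup 0.65 [306. 198.] [155. 158. 162.] (453, -11, 72)
side small_cup 0.65 [287. 181.] [213. 109.  56.] (493, -59, 93)
side small_cup 0.61 [265. 199.] [ 38. 138.  85.] (539, 4, 93)
side small_cup 0.56 [323. 246.] [214. 110.  63.] (408, 118, 84)
side small_cup 0.32 [302. 214.] [143. 148. 156.] (453, 33, 93)
side large_cup 0.95 [306. 213.] [147. 151. 160.] (453, 4, 101)
side tray_small 0.66 ((529.73876953125, 300.9056396484375), (238.70172119140625, 191.12135314941406), 11.466980934143066)
side tray_large 0.88 ((516.410888671875, -274.70654296875), (211.0169677734375, 242.67674255371094), 85.88705444335938)
small_cup 0.82 [[ 0.493 -0.087  0.028]]
small_cup 0.79 [[ 0.457 -0.031  0.028]]
small_cup 0.65 [[ 0.538 -0.023  0.028]]
small_cup 0.6 [[0.408 0.097 0.028]]
large_cup 0.57 [[ 0.455 -0.025  0.   ]]
```

Emit:
{"name": "carry_out", "arguments": {"claw": [9.1,9.1,9.1,9.1,9.1,9.1,9.1,9.1,9.1,9.1,9.1,9.1,9.1,9.1,9.1,9.1,9.1,9.1,9.1,9.1], "delta_pos": [[0,0,0],[0,0,0],[0,0,0],[1.5,-3.3,0.2],[1.5,-3.3,0.2],[1.5,-3.3,0.2],[1.5,-3.3,0.2],[1.5,-3.3,0.2],[1.5,-3.3,0.2],[1.5,-3.3,0.2],[1.5,-3.3,0.2],[1.5,-3.3,0.2],[1.5,-3.3,0.2],[1.5,-3.3,0.2],[1.5,-3.3,0.2],[1.5,-3.3,0.2],[1.5,-3.3,0.2],[1.5,-3.3,0.2],[1.5,-3.3,0.2],[0,0,0]], "angular": [[0,0,0.106],[0,0,0.106],[0,0,0.106],[0,0,0],[0,0,0],[0,0,0],[0,0,0],[0,0,0],[0,0,0],[0,0,0],[0,0,0],[0,0,0],[0,0,0],[0,0,0],[0,0,0],[0,0,0],[0,0,0],[0,0,0],[0,0,0],[0,0,0]], "force": 40}}

```text
clock: 3.2
position: [0.4372, -0.0615, 0.195]
ee_rot: [-3.14, -0.008, -0.003]
force: [0.2, -0.1, -0.2]
width: 0.991
gripper_force: 0.0
```

```bash
python3 - <<'E'
from h import *
s=arm.observe();print(s["position"],s["ee_rot"],s["joints"].round(2))
p=arm.get_image("wrist");cv2.imwrite("pics/w1.png",p["frame"][:,:,::-1]);print(p["T"].round(3).tolist())
for l,z in(("small_cup",.08),("large_cup",.055)):
    for d in arm.trace(l,p):
        m=d["region"];print(l,round(d["conf"],2),(np.array(d["centre"])*[560,420]).round(),p["frame"][m].mean(0).round(),circ(p,m,z))
E
```

```text
[ 0.43722038 -0.06151771  0.19495135] [-3.13970405e+00 -8.23942967e-03 -2.63338193e-03] [ 0.26  0.19 -0.28  2.02  0.06  0.93 -1.61]
[[0.004, -0.968, -0.251, 0.504], [-1.0, -0.004, 0.0, -0.062], [-0.001, 0.251, -0.968, 0.354], [0.0, 0.0, 0.0, 1.0]]
small_cup 0.89 [342. 140.] [161.  97.  20.] (499, -115, 45)
small_cup 0.88 [163. 221.] [186. 106.   9.] (422, 49, 58)
small_cup 0.8 [277.  84.] [ 47. 132.  75.] (544, -54, 45)
small_cup 0.69 [249. 185.] [104. 103. 102.] (458, -30, 50)
large_cup 0.89 [266. 161.] [163. 163. 163.] (458, -30, 65)
```

View pics/w1.png

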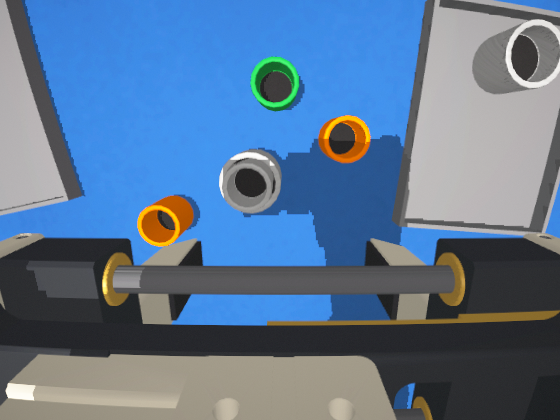

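The wrist view shows the nest at (249,182), clear of the fingers' future span. The orange cups are at (345,138) and (165,220), and the green one is at (276,83).

Emit:
{"name": "carry_out", "arguments": {"claw": [9.1,9.1,9.1,9.1,9.1,9.1,9.1,9.1,9.1], "delta_pos": [[0.9,-1.65,0],[0.9,-1.65,1],[0,0,2],[0,0,2.5],[0,0,2.5],[0,0,2],[0,0,0],[0,0,0],[0,0,0]], "angular": [[0,0,0],[0,0,0],[0,0,0],[0,0,0],[0,0,0],[0,0,0],[0,0,0],[0,0,0],[0,0,0]]}}

```text
clock: 4.25
position: [0.4541, -0.0338, 0.0958]
ee_rot: [3.141, -0.004, 0.003]
force: [0.3, 0.1, 0.9]
width: 0.995
gripper_force: 0.0
```

```bash
python3 - <<'E'
from h import *
s=arm.observe();print(s["position"],s["ee_rot"])
p=arm.get_image("side")
def px(P): return cv2.projectPoints(np.float64([P]),cv2.Rodrigues(p["T"][:3,:3].T)[0],-p["T"][:3,:3].T@p["T"][:3,3],p["mtx"],p["dist"])[0].ravel()
f=p["frame"].copy()
print(px([.456,-.028,.08]),px([.456,-.028,.055]),px(s["position"]))
cv2.imwrite("pics/s2.png",cv2.resize(f[130:270,210:400],None,fx=4,fy=4,interpolation=2)[:,:,::-1])
E
```

```text
[ 0.45409707 -0.03380197  0.09582059] [ 3.14131774e+00 -3.55728627e-03  2.62691413e-03]
[303.56479047 192.40388444] [303.42787668 201.01786852] [304.76626349 185.08273235]
```

View pics/s2.png

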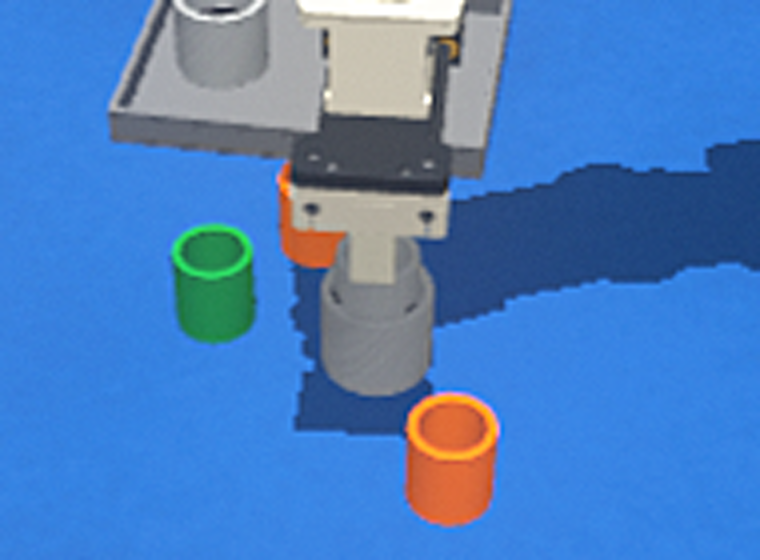

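The side crop shows the fingers centred on the nest in x, with the finger at 372 and the cup at 377. The y position still needs about 6 mm. I'll descend, grip the part that sticks out, and pull.

Emit:
{"name": "carry_out", "arguments": {"claw": [9.1,9.1,9.1,9.1,9.1,5.5,5.0,4.5,4.2,4.2,4.2,4.2], "delta_pos": [[0,-0.6,1],[0,0,1.3],[0,0,1],[0,0,0.3],[0,0,0],[0,0,0],[0,0,0],[0,0,0],[0,0,0],[0,0,0],[0,0,0],[0,0,0]], "angular": [[0,0,0],[0,0,0],[0,0,0],[0,0,0],[0,0,0],[0,0,0],[0,0,0],[0,0,0],[0,0,0],[0,0,0],[0,0,0],[0,0,0]], "force": 30}}

```text
clock: 5.5
position: [0.4534, -0.0274, 0.0588]
ee_rot: [3.141, -0.002, 0.0]
force: [-0.1, -0.9, 1.2]
width: 0.493
gripper_force: 30.0
```

Emit:
{"name": "carry_out", "arguments": {"claw": [4,4,4,4,4,4,4,4,4,4,4,4], "delta_pos": [[0,0,-0.3],[0,0,-0.5],[0,0,-0.6],[0,0,-0.6],[0,0,-0.6],[0,0,-0.8],[0,0,-1.2],[0,0,-1.5],[0,0,-1.5],[0,0,-1.5],[0,0,-1],[0,0,0]], "angular": [[0,0,0],[0,0,0],[0,0,0],[0,0,0],[0,0,0],[0,0,0],[0,0,0],[0,0,0],[0,0,0],[0,0,0],[0,0,0],[0,0,0]], "force": 40}}

```text
clock: 6.7
position: [0.4544, -0.0272, 0.1613]
ee_rot: [3.141, -0.002, 0.005]
force: [0.7, 0.1, -2.0]
width: 0.485
gripper_force: 40.0
```

```bash
python3 - <<'E'
from h import *
s=arm.observe();print(s["position"],s["ee_rot"])
p=arm.get_image("side")
f=p["frame"].copy()
cv2.imwrite("pics/s3.png",cv2.resize(f[110:270,210:400],None,fx=3,fy=3,interpolation=2)[:,:,::-1])
for n in ("side","top"):
  p=arm.get_image(n)
  for d in arm.place_of("large_cup",p): print(n,d["conf"],world(p,np.array(d["centre"])*[560,420],0).round(3))
E
```

```text
[ 0.45444054 -0.02722992  0.16128563] [ 3.14143348e+00 -2.20690239e-03  4.79997349e-03]
side 0.59 [[ 0.45  -0.026  0.   ]]
```

View pics/s3.png

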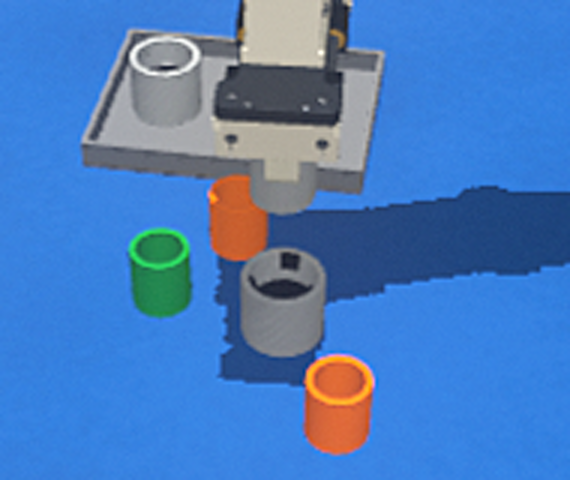

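The side crop shows the small cup fully out and upright in the fingers, with the large cup still standing at its place, (283,300) in the crop. Next I'll carry the small cup to the left tray.

Emit:
{"name": "carry_out", "arguments": {"claw": [4,4,4,4,4,4,4,4,4,4,4,4,4,4,4,4,4,4,4,4], "delta_pos": [[0,-1,0],[0.2,-2,0],[0.2,-2.5,0],[0.2,-2.5,0],[0.2,-2.5,0],[0.2,-2.5,0],[0.2,-2.5,0],[0.2,-2.5,0],[0.2,-2.5,0],[0.2,-2.5,0],[0.2,-2.5,0],[0.2,-2.5,0],[0.2,-2,0],[0.2,-1,0],[0,0,2],[0,0,3],[0,0,3],[0,0,2],[0,0,1],[0,0,0]], "angular": [[0,0,0],[0,0,0],[0,0,0],[0,0,0],[0,0,0],[0,0,0],[0,0,0],[0,0,0],[0,0,0],[0,0,0],[0,0,0],[0,0,0],[0,0,0],[0,0,0],[0,0,0],[0,0,0],[0,0,0],[0,0,0],[0,0,0],[0,0,0]]}}

```text
clock: 8.95
position: [0.479, 0.2821, 0.0485]
ee_rot: [3.14, -0.002, -0.004]
force: [-0.3, -0.8, -1.3]
width: 0.492
gripper_force: 40.0
```

```bash
python3 - <<'E'
from h import *
s=arm.observe();print(s["position"],s["ee_rot"],s["force"])
p=arm.get_image("side")
cv2.imwrite("pics/s4.png",cv2.resize(p["frame"][200:420,140:360],None,fx=2.5,fy=2.5,interpolation=2)[:,:,::-1])
for n in ("side","top"):
  p=arm.get_image(n)
  for d in arm.place_of("large_cup",p): print(n,d["conf"],world(p,np.array(d["centre"])*[560,420],0).round(3))
  for d in arm.trace("large_cup",p): print(circ(p,d["region"],.055))
E
```

```text
[0.47898823 0.2820733  0.04847136] [ 3.13999899e+00 -2.12468024e-03 -3.53569802e-03] [-0.3129062  -0.75329463 -1.25168888]
side 0.79 [[ 0.453 -0.032 -0.   ]]
(452, 0, 110)
top 0.63 [[ 0.453 -0.022  0.   ]]
```

View pics/s4.png

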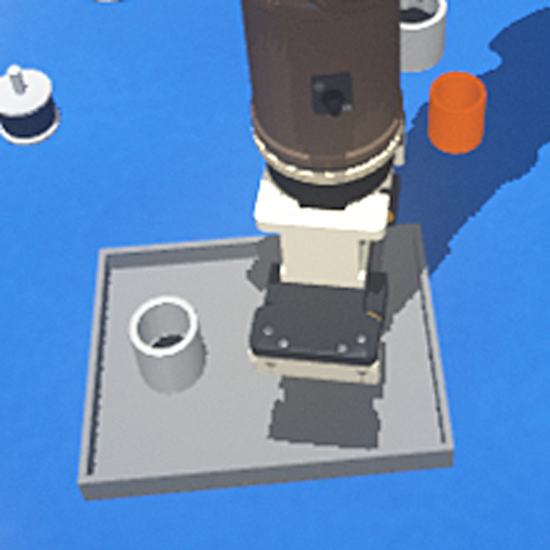

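The side crop shows the gripper over the empty half of the small tray, at about (315,350), with the cup hidden behind it. I'll lower gently and watch the force.

Emit:
{"name": "carry_out", "arguments": {"claw": [4,4,4,4,4,4], "delta_pos": [[0,0,0.4],[0,0,0.3],[0,0,0.2],[0,0,0.2],[0,0,0.1],[0,0,0]], "angular": [[0,0,0],[0,0,0],[0,0,0],[0,0,0],[0,0,0],[0,0,0]]}}

```text
clock: 9.9
position: [0.4797, 0.2826, 0.0375]
ee_rot: [3.141, -0.002, -0.001]
force: [0.5, 0.3, -1.9]
width: 0.49
gripper_force: 40.0
```

Emit:
{"name": "carry_out", "arguments": {"claw": [4,4,4], "delta_pos": [[0,0,0.1],[0,0,0.1],[0,0,0]], "angular": [[0,0,0],[0,0,0],[0,0,0]]}}

```text
clock: 10.2
position: [0.4799, 0.2828, 0.0358]
ee_rot: [-3.142, 0.002, -0.0]
force: [-0.0, 0.6, -0.0]
width: 0.49
gripper_force: 40.0
```

Emit:
{"name": "carry_out", "arguments": {"claw": [4,4], "delta_pos": [[0,0,0.1],[0,0,0]], "angular": [[0,0,0],[0,0,0]]}}

```text
clock: 10.4
position: [0.4799, 0.2828, 0.0358]
ee_rot: [3.142, -0.002, 0.001]
force: [-3.1, -3.4, 12.8]
width: 0.487
gripper_force: 40.0
```

Emit:
{"name": "carry_out", "arguments": {"claw": [5.2,6,6.5,7,7,7,7,7,7,7,9.1], "delta_pos": [[0,0,0],[0,0,0],[0,0,0],[0,0,0],[0,0,-0.5],[0,0,-1.5],[0,0,-2.5],[0,0,-2.5],[0,0,-2.5],[0,0,-2.5],[0,0,0]], "angular": [[0,0,0],[0,0,0],[0,0,0],[0,0,0],[0,0,0],[0,0,0],[0,0,0],[0,0,0],[0,0,0],[0,0,0],[0,0,0]]}}

```text
clock: 11.5
position: [0.4814, 0.2841, 0.1584]
ee_rot: [-3.138, 0.002, -0.008]
force: [-0.5, -0.1, -0.3]
width: 0.81
gripper_force: 0.0
```

Emit:
{"name": "carry_out", "arguments": {"claw": [9.1,9.1,9.1,9.1,9.1,9.1,9.1,9.1,9.1,9.1,9.1,9.1,9.1,9.1], "delta_pos": [[-0.2,1.5,-0.5],[-0.2,2.5,0],[-0.2,2.5,0],[-0.2,2.5,0],[-0.2,2.5,0],[-0.2,2.5,0],[-0.2,2.5,0],[-0.2,2.5,0],[-0.2,2.5,0],[-0.2,2.5,0],[-0.2,2.5,0],[-0.2,2.5,0],[-0.2,2,0],[0,0,0]], "angular": [[0,0,0],[0,0,0],[0,0,0],[0,0,0],[0,0,0],[0,0,0],[0,0,0],[0,0,0],[0,0,0],[0,0,0],[0,0,0],[0,0,0],[0,0,0],[0,0,0]]}}

```text
clock: 12.9
position: [0.4517, -0.031, 0.159]
ee_rot: [3.14, -0.01, -0.004]
force: [-0.6, -0.7, 0.3]
width: 0.991
gripper_force: 0.0
```

```bash
python3 - <<'E'
from h import *
s=arm.observe();print(s["position"],s["ee_rot"],s["force"],s["width"])
for n in ("side","wrist"):
  p=arm.get_image(n)
  cv2.imwrite(f"pics/{n}5.png",p["frame"][:,:,::-1])
  for d in arm.place_of("large_cup",p): print(n,d["conf"],world(p,np.array(d["centre"])*[560,420],0).round(3))
  for d in arm.trace("large_cup",p): print(circ(p,d["region"],.055))
  for d in arm.place_of("small_cup",p): print("small",n,d["conf"],world(p,np.array(d["centre"])*[560,420],0.005).round(3))
E
```

```text
[ 0.45174727 -0.03098756  0.15899815] [ 3.14007845 -0.00975383 -0.00356705] [-0.61439641 -0.66678141  0.27389301] 0.9914588669867231
side 0.61 [[ 0.461 -0.035  0.   ]]
(455, 0, 110)
small side 0.79 [[0.403 0.077 0.005]]
small side 0.73 [[0.481 0.277 0.005]]
small side 0.73 [[ 0.492 -0.115  0.005]]
small side 0.71 [[ 0.54  -0.056  0.005]]
(458, -28, 67)
small wrist 0.83 [[0.409 0.065 0.005]]
small wrist 0.72 [[ 0.496 -0.12   0.005]]
small wrist 0.71 [[ 0.551 -0.053  0.005]]
```

View pics/side5.png

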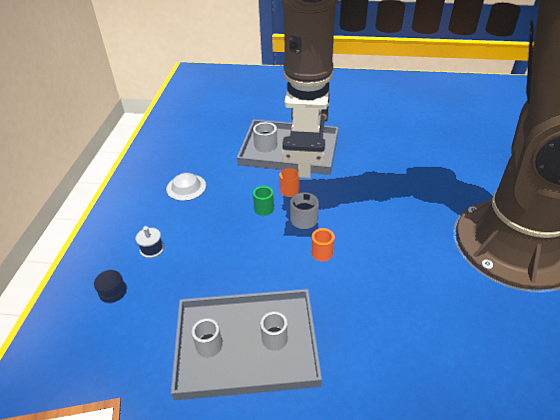

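The side view shows the small cup upright in the small tray at (274,331), beside the sample. The large cup stands alone at (304,211). Next I'll grip the large cup.

Emit:
{"name": "carry_out", "arguments": {"claw": [9.1,9.1,9.1,9.1,9.1,9.1,9.1,9.1,9.1,7,6.5,6.2,5.8,5.8,5.8,5.8], "delta_pos": [[0.3,-0.4,0],[0,0,2],[0,0,2.5],[0,0,2.5],[0,0,2.5],[0,0,2.5],[0,0,1.5],[0,0,1],[0,0,0],[0,0,0],[0,0,0],[0,0,0],[0,0,0],[0,0,0],[0,0,0],[0,0,0]], "angular": [[0,0,0],[0,0,0],[0,0,0],[0,0,0],[0,0,0],[0,0,0],[0,0,0],[0,0,0],[0,0,0],[0,0,0],[0,0,0],[0,0,0],[0,0,0],[0,0,0],[0,0,0],[0,0,0]], "force": 50}}

```text
clock: 14.9
position: [0.4568, -0.0246, 0.0153]
ee_rot: [3.14, -0.004, 0.001]
force: [0.2, -5.2, 5.3]
width: 0.665
gripper_force: 50.0
```

Emit:
{"name": "carry_out", "arguments": {"claw": [5.5,5.5,5.5,5.5,5.5,5.5,5.5,5.5], "delta_pos": [[0,0,-0.5],[0,0,-1],[0,0,-2],[0,0,-2.5],[0,0,-2.5],[0,0,-2],[0,0,-1],[0,0,0]], "angular": [[0,0,0],[0,0,0],[0,0,0],[0,0,0],[0,0,0],[0,0,0],[0,0,0],[0,0,0]]}}

```text
clock: 15.7
position: [0.4569, -0.0231, 0.1309]
ee_rot: [3.142, -0.002, 0.003]
force: [0.9, 0.1, -6.4]
width: 0.664
gripper_force: 50.0
```

Emit:
{"name": "carry_out", "arguments": {"claw": [5.5,5.5,5.5,5.5,5.5,5.5,5.5,5.5,5.5,5.5,5.5,5.5,5.5,5.5,5.5,5.5,5.5,5.5,5.5,5.5], "delta_pos": [[0,1,0],[0.1,2,0],[0.1,2.2,0],[0.1,2.2,0],[0.1,2.2,0],[0.1,2.2,0],[0.1,2.2,0],[0.1,2.2,0],[0.1,2.2,0],[0.1,2.2,0],[0,2.2,0],[0,2,0],[0,1,0],[0,0,0],[0,0,2],[0,0,3],[0,0,2.5],[0,0,1.5],[0,0,0.5],[0,0,0]], "angular": [[0,0,0],[0,0,0],[0,0,0],[0,0,0],[0,0,0],[0,0,0],[0,0,0],[0,0,0],[0,0,0],[0,0,0],[0,0,0],[0,0,0],[0,0,0],[0,0,0],[0,0,0],[0,0,0],[0,0,0],[0,0,0],[0,0,0],[0,0,0]]}}

```text
clock: 17.7
position: [0.4648, -0.28, 0.0341]
ee_rot: [-3.14, 0.0, 0.002]
force: [-0.1, -0.6, -6.3]
width: 0.668
gripper_force: 50.0
```

Emit:
{"name": "carry_out", "arguments": {"claw": [5.5,5.5,5.5,5.5,5.5,5.5], "delta_pos": [[0,0,0.5],[0,0,0.4],[0,0,0.2],[0,0,0.1],[0,0,0.1],[0,0,0]], "angular": [[0,0,0],[0,0,0],[0,0,0],[0,0,0],[0,0,0],[0,0,0]]}}

```text
clock: 18.3
position: [0.4651, -0.2813, 0.0218]
ee_rot: [3.142, -0.002, 0.0]
force: [-0.0, -0.3, -7.0]
width: 0.661
gripper_force: 50.0
```

Emit:
{"name": "carry_out", "arguments": {"claw": [5.5,5.5,5.5], "delta_pos": [[0,0,0.1],[0,0,0.1],[0,0,0]], "angular": [[0,0,0],[0,0,0],[0,0,0]]}}

```text
clock: 18.6
position: [0.4652, -0.2813, 0.0204]
ee_rot: [3.141, -0.002, 0.001]
force: [-2.8, 2.6, 4.2]
width: 0.665
gripper_force: 50.0
```

Contact is made, so I'll release and back off.

Emit:
{"name": "carry_out", "arguments": {"claw": [6.6,7,7.5,8,8,8,8,8,8,8,8,8,8], "delta_pos": [[0,0,0],[0,0,0],[0,0,0],[0,0,0],[0,0,-0.5],[0,0,-1.5],[0,0,-2.5],[0,0,-3],[0,0,-3],[0,0,-3],[-2,-3,-1],[-2,-3,0],[-2,-3,0]], "angular": [[0,0,0],[0,0,0],[0,0,0],[0,0,0],[0,0,0],[0,0,0],[0,0,0],[0,0,0],[0,0,0],[0,0,0],[0,0,0],[0,0,0],[0,0,0]]}}

```text
clock: 19.9
position: [0.4047, -0.1903, 0.1655]
ee_rot: [3.141, -0.003, 0.002]
force: [-0.0, 0.8, -0.4]
width: 0.871
gripper_force: 0.0
```

```bash
python3 - <<'E'
from h import *
s=arm.observe();print(s["clock"],s["position"],s["force"],s["width"])
p=arm.get_image("side")
cv2.imwrite("pics/side6.png",p["frame"][:,:,::-1])
for l in("small_cup","large_cup"):
  for d in arm.place_of(l,p): print(l,d["conf"],world(p,np.array(d["centre"])*[560,420],0.005).round(3))
E
```

```text
19.9 [ 0.4047406  -0.19034103  0.16548614] [-0.0074855   0.82228584 -0.41513676] 0.87124594176699
small_cup 0.84 [[ 0.495 -0.129  0.005]]
small_cup 0.81 [[ 0.542 -0.048  0.005]]
small_cup 0.59 [[0.413 0.068 0.005]]
small_cup 0.58 [[0.482 0.278 0.005]]
large_cup 0.9 [[ 0.459 -0.3    0.005]]
```

View pics/side6.png

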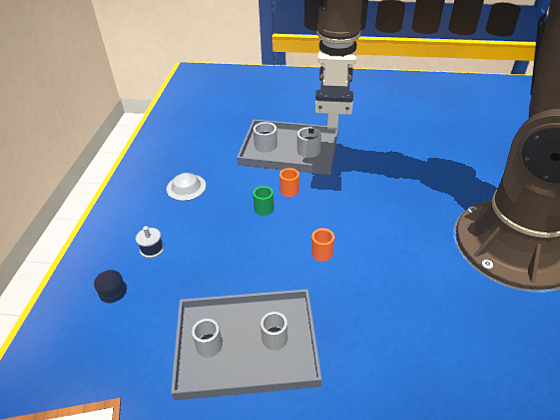

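The side view shows the large cup upright at (309,143) beside its sample and the small cup upright at (274,331) beside its own. The arm is clear and the look-alikes are untouched.

```bash
python3 -c "
from cell import arm
print(arm.sign_off())"
```

```text
the job is handed in; nothing more can be done
None
```

I pulled the cups apart, set each one upright in the tray with its matching sample, and handed the job in at about 20 s; the hand-in returned no verdict.

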